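Unlatch the milk chest and hold its lid open

ROBOT

A 7-joint arm with a two-finger parallel gripper is mounted at the origin on the work surface. World frame = base frame: x ahead of the robot, y to its left, z up, the work surface at z = 0. Lengths are in m, angles in rad, forces in N, time in s.
With the tool pointing down it reaches from about 0.4 to 0.925 m from the base axis. Payload 4.1 kg.
Tool frame: the origin (TCP) lies at the very end of the fingers, on their centre line; the grasp point (between the pads) lies 19 mm behind it; y points along the fingers, z is the direction in which the jaws open and shut, and the axes are right-handed (so a half turn about y gives the same grasp; the last joint's range is limited). The gripper opens to 85 mm and grips with 20 to 120 N. Pads are 22 mm wide; open, the fingers measure 114 mm over their backs; the gripper's body (76 mm by 85 mm) begins 54 mm behind the grasp point. The pads swing forward as they close: fully open they stand 13 mm farther back than shut.
Start: joints at [1.246, 0.398, 0.045, 1.537, -0.019, 1.207, -0.051], TCP at [0.146, -0.634, 0.231] pointing down, gripper open.
Joint ranges: [-2.82, 2.82], [-0.49, 2.23], [-1.37, 1.46], [0, 2.46], [-1.36, 4.5], [0.23, 2], [-2.94, 2.94]. Speed limits (rad/s): [2.57, 2.57, 3.14, 3.14, 3.14, 3.14, 3.14].

INTERFACE

Orientations are given as a rotation vector (axis times angle).
In Python, from plant import readout, viewer, sign_off gives the robot as it stands.
- The arm moves only by the tool send_rows, never from a script. Its argument "plan" is a list of rows, each a list of 3 entries, a list of its own where there are three numbers: the turn, a rotation vector about the tool's x, y, z in rad, then the shift along the tool's x, y, z in m, then the finger opening in m, from 0 to 0.0854. In form: [[[wx, wy, wz], [tx, ty, tz], jaw], ...]. A call has 1 to 5 rows; each row shifts and turns the pose as measured when the row begins, along the tool's axes as they then stand; what a row does not reach is not made up. A row lasts 1/12 s, in which the tool goes at most 41.7 mm and 7.16 degrees, less where a joint would pass 70% of its speed; a pose out of reach is approached as far as the arm can. A call is refused whole if a number of a shift passes 0.0417 or a number of a turn 0.125, either way. A call with a gripper value outside its range is refused whole. The fingers move at their own pace and stop on an object; the grip force is fixed at half the most. Time passes only in rows, so rows that do not move let the fingers close. It gives the time, the measured TCP pose, the force and the opening at its end, in the units of the state.
- readout.sense(): the state, without advancing time (a new reading comes with each control period).
- viewer.snapshot(name): name is "scene" or "side" or "wrist"; returns the picture (400x640x3 uint8, red, green, blue); there is no depth.
- viewer.get_calibration(name): a dict with "vertical_fov" (degrees; the focal length in pixels is half the picture's height over the tangent of half this angle, whatever the lens; pixels are square), "cx", "cy" (the principal point, pixels), "origin" and "rotation" of the camera in the world. Camera axes: x right, y down, z forward; pixel columns grow to the right and rows downward; lengths in m; the calibration is good to about 2 mm. The wrist camera is an equidistant fisheye: a pixel r from the principal point sees the ray r / f radians off the axis. A picture is of the moment at which its call begins: read the wrist's pose just before it. get_calibration takes no time and is no camera call; for the wrist camera it gives the pose at the moment of the call.
- sign_off(): hands the job in, once; it reports no verdict.
The state is a dict: "t": time; "qpos": joint angles; "dq": joint speeds; "joint_efforts": joint torques, N m; "eef_pos": TCP position; "tcp_rot": TCP orientation; "ft_force": force on the tool from outside, world axes, zero at the start; "torque": the same for the moment, N m; "opening": finger opening in m.
Only numpy, scipy, OpenCV 4.12 (cv2) and the standard library are available. Lean on these libraries where they do the work, as an engineer would, in place of code of your own. Each camera call takes 0.05 s, during which the arm holds its last target.

TASK

I want to restock the milk chest from the other side of the bench. Turn the T-handle on its lid anticlockwise to its stop, about a quarter turn, to unlatch it; then raise the lid towards you and hold it open at 60 degrees: it falls shut by itself, so do not drop it, and finish still holding it there with the fingers. Leave everything else on the bench where it stands.

Things in the scene. Friction and masses are not known exactly. Their poses are not given: they have to be found in the camera images.
- chest: Low stainless steel insulated milk chest fixed to the bench, 240 mm (x) by 340 mm (y), walls 20 mm thick, rim 130 mm high (153 mm with the closed lid). Origin: centre of its underside; z up; +x points to its front (away from the robot), -x to the hinge side (towards the robot), y along the hinge.
- lid_hinge (a point): Point on the lid's hinge axis, middle of its length: 115 mm to -x of the chest's origin and 130 mm up. It moves with the lid: its y lies along the hinge axis, its x points from the hinge to the lid's free edge, its z is normal to the lid (up when shut).
- lid (a joint): Lid angle: 0 shut; grows as the free (+x) edge rises and the lid swings towards the robot; 1.047 is 60 degrees; stops at 1.4. Lid: steel slab 340 mm wide, 22 mm thick, free edge 235 mm from the hinge, 0.45 to 0.8 kg, no stay: falls shut from any angle. At the T-handle it takes about 5 N to start and 2 N at 60 degrees.
- t_bar (a point): Middle of the T-handle's grip bar: black round bar 16 mm thick, 100 mm long, on a 13 mm post, its axis 42 mm above the lid's top; in lid_hinge's axes it lies at x 185, z 65 mm. Its x runs along the bar, its z up the post. Being round, the bar can turn in fingers closed across it when it lies parallel to the hinge.
- latch (a joint): Turn of the T-handle, anticlockwise from above. 0: bar square to the hinge, a tongue under the lid caught beneath a keeper on the chest's front wall (the lid lifts only 2 mm). Clear of it from about 1.2; stops at 1.571, bar parallel to the hinge. Starts between 0 and 0.25. Takes 0.06 N m; stays where left.
- cup: White ceramic cup, 80 mm wide, 65 mm high, origin under its centre; bystander on the tray.
- tamper: Blue plastic coffee tamper standing on its 58 mm foot, 85 mm high, origin under its centre; bystander on the tray.
- tray: Wooden tray 240 by 170 by 22 mm, origin under its centre; stands on the +y side of the chest.
- portafilter: Steel portafilter with a black handle lying on the bench, head 70 mm wide, 36 mm high, handle along its -x to 190 mm; origin under the head; -y side of the chest.
- pitcher: Steel milk pitcher, 86 mm wide, 100 mm high, handle on its +y; origin under its centre; -y side of the chest.
- canister: Glass canister with a wooden lid, 94 mm wide, 147 mm high, origin under its centre; in front (+x) of the chest.
- spoon: Steel spoon with a wooden handle, lying on the bench in front (+x) of the chest; origin under its middle.
Not all that is in view belongs to the job. What is shaped like the canister but blue or purple is not meant. What is shaped like the pitcher but orange or purple is not meant.

How it is judged:
By the outcome, as a careful person would: the job done as asked, in the order asked, and still so for the second after the job is handed in, while the arm keeps its last pose, push and grip.
It also fails if it takes over 42 s, if anything falls off the work surface, if the arm or the gripper's body presses on something with over 40 N, if the wrist force passes 120 N, or if a joint passes its speed limit or range.

## Working session

There is one attempt and no reset: what is moved stays moved. The work goes in short steps, Python scripts to look and compute and a tool call to move; the robot and the scene stay as the last step left them, time stands still between calls to the robot, and variables do not carry over. Pictures are saved under pics/ and viewed, and the job is handed in when it is done.

Besides the shell and the picture viewer there is one more tool, called after "Call:" as name([rows], argument=value, ...), one row to a line, values as JSON. send_rows: Moves the arm, as the interface text tells. Its arguments: {"type":"object","properties":{"plan":{"type":"array"}},"required":["plan"]}

```bash
ls; mkdir -p pics; python3 - <<'E'
from plant import readout, viewer
import cv2
s=readout.sense()
for k,v in s.items(): print(k,v)
for n in ("scene","side","wrist"):
    c=viewer.get_calibration(n); print(n,c)
for n in ("scene","side"):
    cv2.imwrite(f"pics/{n}0.png",viewer.snapshot(n)[:,:,::-1])
E
```

```text
pics
t 0.0
qpos [ 1.24601151  0.39918035  0.04504493  1.53791178 -0.01871915  1.20683624
 -0.05070236]
dq [ 0.00106982  0.00062645  0.00020133  0.00076059 -0.00064163  0.00186274
  0.00157198]
joint_efforts [-2.45223437e-04 -4.75125432e+01  1.36477467e+00 -2.54218805e+01
  1.17643111e-02  9.45936452e-03  9.71394229e-06]
eef_pos [ 0.14539561 -0.63288386  0.23025704]
tcp_rot [-0.23876651  2.10401376 -2.10002704]
ft_force [ 0.2079448  -0.06332467  0.59157167]
torque [-0.03374986 -0.01340704  0.01439265]
opening 0.0849827580711476
scene {'vertical_fov': 46.02672415574999, 'cx': 312.1790481305652, 'cy': 200.10040597560223, 'origin': array([ 1.17986821, -0.63843304,  1.29134429]), 'rotation': array([-2.334515  , -0.90699157,  0.3314263 ])}
side {'vertical_fov': 49.64544596818292, 'cx': 322.4012119366769, 'cy': 197.12191767052366, 'origin': array([ 0.49772517, -1.03017982,  1.32126625]), 'rotation': array([-2.43501448,  0.04398839, -0.03221391])}
wrist {'vertical_fov': 65.70646984690485, 'cx': 314.5696154164207, 'cy': 200.56199582816453, 'origin': array([ 0.2158314 , -0.61634584,  0.37233325]), 'rotation': array([ 2.27071331, -1.8090199 , -0.26802459])}
```

View pics/scene0.png

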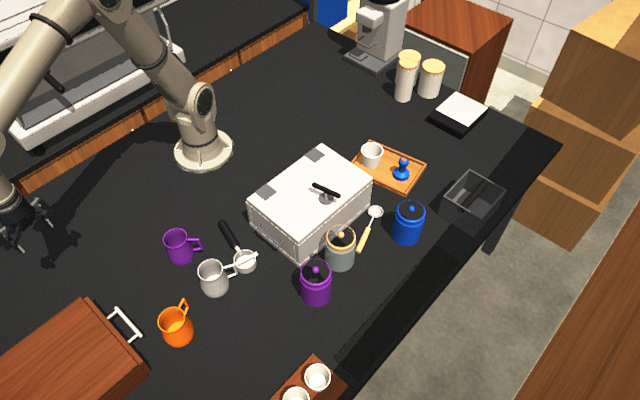

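View pics/side0.png

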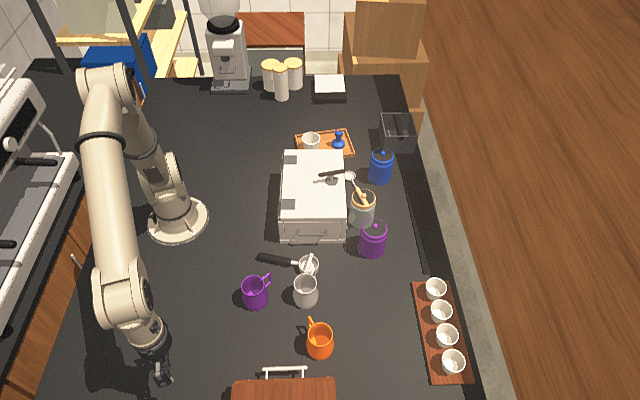

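The scene shows the chest around (310,205), with the T-handle at (325,190). In the side view the chest is at (313,200) and the handle at (330,174). I'll enlarge both.

```bash
python3 - <<'E'
import cv2
a=cv2.imread("pics/scene0.png")[140:275,235:385]; b=cv2.imread("pics/side0.png")[140:250,270:390]
cv2.imwrite("pics/a.png",cv2.resize(a,None,fx=5,fy=4.4 if 0 else 5,interpolation=cv2.INTER_CUBIC)[:600])
cv2.imwrite("pics/b.png",cv2.resize(b,None,fx=5,fy=5,interpolation=cv2.INTER_CUBIC))
E
```

```text
(no output)
```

View pics/a.png

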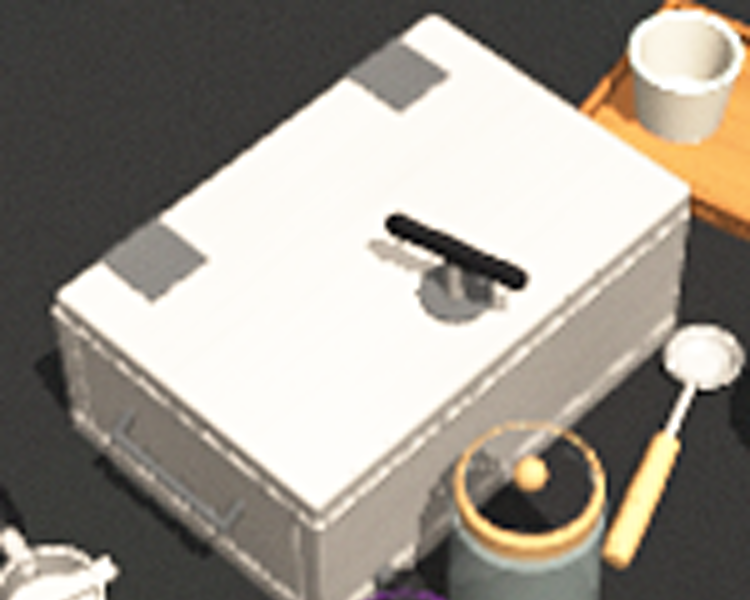

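View pics/b.png

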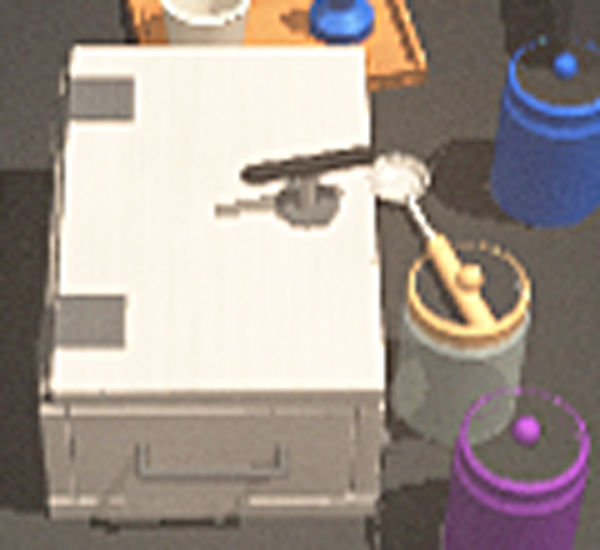

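```bash
cat > h.py <<'E'
import numpy as np, cv2
from scipy.spatial.transform import Rotation as R
from scipy.optimize import least_squares
import pickle
def cal(n):
    from plant import viewer
    return viewer.get_calibration(n)
def proj(c,P):
    P=np.atleast_2d(P); q=(P-c["origin"])@R.from_rotvec(c["rotation"]).as_matrix()
    f=200/np.tan(np.radians(c["vertical_fov"]/2))
    return np.c_[c["cx"]+f*q[:,0]/q[:,2], c["cy"]+f*q[:,1]/q[:,2]]
def onplane(c,uv,z):
    uv=np.atleast_2d(uv); f=200/np.tan(np.radians(c["vertical_fov"]/2))
    d=np.c_[(uv[:,0]-c["cx"])/f,(uv[:,1]-c["cy"])/f,np.ones(len(uv))]@R.from_rotvec(c["rotation"]).as_matrix().T
    return c["origin"]+d*((z-c["origin"][2])/d[:,2])[:,None]
E
python3 - <<'E'
from h import *
S=cal("scene");D=cal("side")
a=np.array([[435,12],[690,190],[320,515],[58,305]])/5+[235,140]-.4
b=np.array([[75,48],[365,48],[382,392],[52,395]])/5+[270,140]-.4
print(onplane(S,a,.152).round(4)); print(onplane(D,b,.152).round(4))
L=np.array([[-.115,.17],[.12,.17],[.12,-.17],[-.115,-.17]])
def res(p):
    c,s=np.cos(p[2]),np.sin(p[2])
    W=np.c_[L@np.array([[c,s],[-s,c]])+p[:2],np.full(4,.152)]
    return np.r_[(proj(S,W)-a).ravel(),(proj(D,W)-b).ravel()]
r=least_squares(res,[.55,0,0]); print(r.x,r.fun.round(1))
# bar ends
ba=np.array([[395,222],[516,280]])/5+[235,140]-.4
bb=np.array([[250,174],[372,157]])/5+[270,140]-.4
zb=.195
A=onplane(S,ba,zb);B=onplane(D,bb,zb);print(A.round(4),B.round(4))
for M in(A,B):
    d=M[1]-M[0];print(M.mean(0),np.linalg.norm(d),np.arctan2(d[1],d[0]))
x,y,t=r.x;print("expected pivot",x+.07*np.cos(t),y+.07*np.sin(t))
E
```

```text
[[ 0.4124  0.2181  0.152 ]
 [ 0.6409  0.2079  0.152 ]
 [ 0.6364 -0.1295  0.152 ]
 [ 0.4101 -0.1269  0.152 ]]
[[ 0.4134  0.2175  0.152 ]
 [ 0.6409  0.2111  0.152 ]
 [ 0.6284 -0.13    0.152 ]
 [ 0.4033 -0.1255  0.152 ]]
[ 0.52045056  0.04306625 -0.023944  ] [-1.1 -0.   1.3  0.2 -0.1  0.  -1.2 -2.  -1.   0.3  0.9  0.1  2.3 -0.1
 -0.5 -0.3]
[[0.544  0.0354 0.195 ]
 [0.6283 0.0505 0.195 ]] [[0.5438 0.0368 0.195 ]
 [0.6326 0.0511 0.195 ]]
[0.58616617 0.04296706 0.195     ] 0.0856086735041715 0.17711245589775226
[0.58820497 0.04397277 0.195     ] 0.08988405543185016 0.15979442929861506
expected pivot 0.590430494014923 0.04139033158437591
```

```bash
cat >> h.py <<'E'
def plan(pos,approach,jaw):
    """print what is left to target, in tool axes. approach=dir of tool y, jaw=dir of tool z (sign free)"""
    from plant import readout
    s=readout.sense(); M=R.from_rotvec(s["tcp_rot"]); p=np.array(s["eef_pos"])
    y=np.array(approach,float);y/=np.linalg.norm(y)
    z=np.array(jaw,float);z-=y*(z@y);z/=np.linalg.norm(z)
    print("t",round(s["t"],2),"p",p.round(4),"open",round(s["opening"],4),"F",s["ft_force"].round(1),"T",s["torque"].round(2))
    print("q",s["qpos"].round(2)); print("tool x,y,z\n",M.as_matrix().T.round(3))
    print("shift tool",(M.inv().apply(np.array(pos)-p)).round(4))
    for sg in(1,-1):
        T=R.from_matrix(np.c_[np.cross(y,sg*z),y,sg*z]); print("turn tool",sg,(M.inv()*T).as_rotvec().round(3))
E
python3 - <<'E'
from h import *
plan([.59,.042,.30],[0,0,-1],[-np.sin(.17),np.cos(.17),0])
E
```

```text
t 0.1 p [ 0.1454 -0.6329  0.2303] open 0.0853 F [0.2 0.1 0.5] T [0.02 0.03 0.  ]
q [ 1.25  0.4   0.05  1.54 -0.02  1.21 -0.05]
tool x,y,z
 [[-0.975 -0.224  0.   ]
 [-0.001  0.002 -1.   ]
 [ 0.224 -0.975 -0.002]]
shift tool [-0.5844 -0.0687 -0.5583]
turn tool 1 [ 0.000e+00 -3.086e+00 -3.000e-03]
turn tool -1 [0.002 0.056 0.   ]
```

Call:
send_rows([
  [[0,0,0],[0,-0.035,0],0.085],
  [[0,0,0],[0,-0.035,0],0.085],
  [[0,0,0],[-0.02,-0.02,-0.02],0.085],
  [[0,0,0],[-0.029,0,-0.028],0.085],
  [[0,0.03,0],[-0.029,0,-0.028],0.085],
])

```text
t: 0.52
eef_pos: [0.1971, -0.5436, 0.318]
tcp_rot: [-0.199, 2.142, -2.121]
ft_force: [0.9, 1.0, 0.1]
opening: 0.085
```

```bash
python3 - <<'E'
from h import *
plan([.59,.042,.30],[0,0,-1],[-np.sin(.17),np.cos(.17),0])
E
```

```text
t 0.52 p [ 0.1971 -0.5436  0.318 ] open 0.085 F [0.9 1.  0.1] T [ 0.06 -0.06 -0.01]
q [ 1.13  0.22  0.02  1.58  0.    1.35 -0.24]
tool x,y,z
 [[-0.984 -0.178  0.007]
 [-0.009  0.009 -1.   ]
 [ 0.178 -0.984 -0.011]]
shift tool [-0.4909  0.0201 -0.5062]
turn tool 1 [ 0.011 -3.133 -0.017]
turn tool -1 [0.011 0.009 0.007]
```

Call:
send_rows([
  [[0,0,0],[-0.028,0,-0.029],0.085],
  [[0,0,0],[-0.028,0,-0.029],0.085],
  [[0,0,0],[-0.028,0,-0.029],0.085],
  [[0,0,0],[-0.028,0,-0.029],0.085],
  [[0,0,0],[-0.028,0,-0.029],0.085],
])

```text
t: 0.93
eef_pos: [0.311, -0.3692, 0.318]
tcp_rot: [-0.194, 2.144, -2.125]
ft_force: [0.6, -0.6, -0.2]
opening: 0.085
```

Call:
send_rows([
  [[0,0,0],[-0.028,0,-0.029],0.085],
  [[0,0,0],[-0.028,0,-0.029],0.085],
  [[0,0,0],[-0.028,0,-0.029],0.085],
  [[0,0,0],[-0.028,0,-0.029],0.085],
  [[0,0,0],[-0.028,0,-0.029],0.085],
])

```text
t: 1.35
eef_pos: [0.4244, -0.1947, 0.3172]
tcp_rot: [-0.195, 2.145, -2.127]
ft_force: [0.5, -0.9, 0.0]
opening: 0.0852
```

```bash
python3 - <<'E'
from h import *
plan([.59,.042,.30],[0,0,-1],[-np.sin(.17),np.cos(.17),0])
E
```

```text
t 1.35 p [ 0.4244 -0.1947  0.3172] open 0.0852 F [ 0.5 -0.9  0. ] T [-0.03 -0.06 -0.01]
q [ 0.68  0.03 -0.35  1.81  0.01  1.32 -1.07]
tool x,y,z
 [[-0.985 -0.171  0.009]
 [-0.011  0.007 -1.   ]
 [ 0.171 -0.985 -0.009]]
shift tool [-0.2038  0.0172 -0.2048]
turn tool 1 [ 0.015 -3.14  -0.014]
turn tool -1 [0.009 0.002 0.009]
```

Call:
send_rows([
  [[0,0,0],[-0.028,0,-0.028],0.085],
  [[0,0,0],[-0.028,0,-0.028],0.085],
  [[0,0,0],[-0.028,0,-0.028],0.085],
  [[0,0,0],[-0.028,0,-0.028],0.085],
  [[0.01,0,0.01],[-0.028,0,-0.028],0.085],
])

```text
t: 1.77
eef_pos: [0.5408, -0.0242, 0.3161]
tcp_rot: [-0.182, 2.13, -2.135]
ft_force: [1.2, -1.2, -0.2]
opening: 0.0846
```

Call:
send_rows([
  [[0,0,0],[-0.028,0,-0.028],0.085],
  [[0,0,0],[-0.026,0,-0.026],0.085],
  [[0,0,0],[-0.01,0.01,-0.01],0.085],
  [[0,0,0],[0,0,0],0.085],
])

```text
t: 2.1
eef_pos: [0.5961, 0.0647, 0.3038]
tcp_rot: [-0.196, 2.13, -2.121]
ft_force: [-1.0, 0.1, -0.3]
opening: 0.0848
```

```bash
python3 - <<'E'
from h import *
plan([.59,.042,.30],[0,0,-1],[-np.sin(.17),np.cos(.17),0])
from plant import viewer
c=cal("wrist");print(c)
for n in ("wrist","scene","side"):
    cv2.imwrite(f"pics/{n}1.png",viewer.snapshot(n)[:,:,::-1])
E
```

```text
t 2.1 p [0.5961 0.0647 0.3038] open 0.0848 F [-1.   0.1 -0.3] T [-0.04  0.04  0.02]
q [ 0.27  0.3  -0.57  1.55  0.16  1.34 -1.71]
tool x,y,z
 [[-0.983 -0.182 -0.   ]
 [-0.001  0.005 -1.   ]
 [ 0.182 -0.983 -0.005]]
shift tool [0.0101 0.0037 0.0212]
turn tool 1 [ 0.    -3.128 -0.007]
turn tool -1 [0.005 0.013 0.   ]
{'vertical_fov': 65.70646984690485, 'cx': 314.5696154164207, 'cy': 200.56199582816453, 'origin': array([0.66718857, 0.07782343, 0.44586211]), 'rotation': array([ 2.2358581 , -1.85939811, -0.27823694])}
```

View pics/wrist1.png

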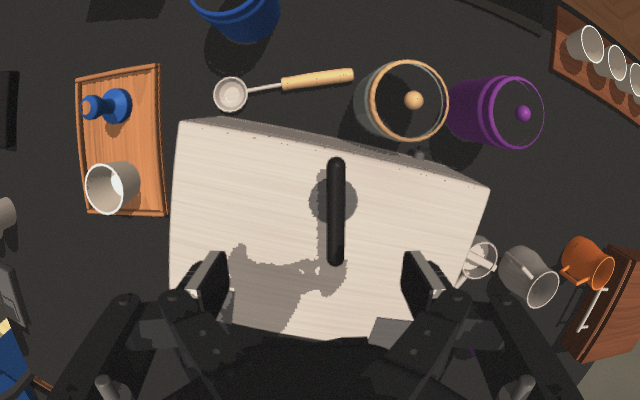

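View pics/scene1.png

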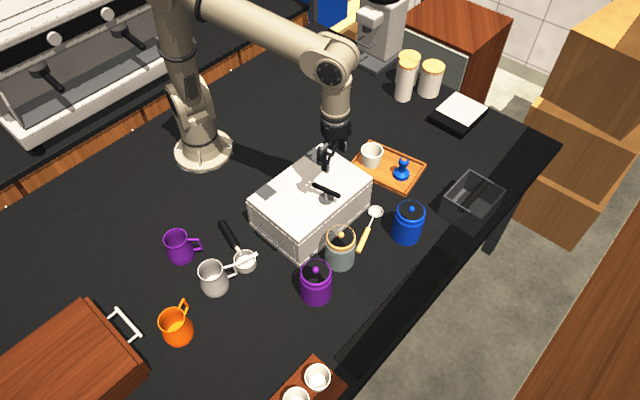

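The wrist picture shows the bar from about (336,163) to (335,260), over a round base at (333,200). I'll intersect those rays with the known heights.

```bash
cat >> h.py <<'E'
def wplane(c,uv,z):
    uv=np.atleast_2d(np.array(uv,float)); f=200/np.tan(np.radians(c["vertical_fov"]/2))
    o=uv-[c["cx"],c["cy"]]; r=np.linalg.norm(o,axis=1,keepdims=True); th=r/f
    d=np.c_[o/r*np.sin(th),np.cos(th)]@R.from_rotvec(c["rotation"]).as_matrix().T
    return c["origin"]+d*((z-c["origin"][2])/d[:,2])[:,None]
E
python3 - <<'E'
from h import *
c=cal("wrist")
b=wplane(c,[[336,164],[335,259]],.195); d=b[0]-b[1]
print(b.round(4),b.mean(0),np.linalg.norm(d),np.arctan2(d[1],d[0]))
print(wplane(c,[[333,200]],.153), wplane(c,[[181,120],[490,188]],.152))
E
```

```text
[[0.6267 0.048  0.195 ]
 [0.5406 0.0317 0.195 ]] [0.58366263 0.03982049 0.195     ] 0.08758333398420186 0.18718806089038809
[[0.58390576 0.03981519 0.153     ]] [[ 0.63956751  0.20510054  0.152     ]
 [ 0.62816334 -0.13076332  0.152     ]]
```

Call:
send_rows([
  [[0,0,0],[0.007,0,0.011],0.085],
  [[0,0,0],[0.006,0.01,0.011],0.085],
  [[0,0,0],[0,0.03,0],0.085],
  [[0,0,0],[0,0.03,0],0.085],
  [[0,0,0],[0,0.01,0],0.085],
])

```text
t: 2.67
eef_pos: [0.5869, 0.0198, 0.2309]
tcp_rot: [-0.157, 2.122, -2.142]
ft_force: [-0.3, -0.3, -0.7]
opening: 0.0849
```

```bash
python3 - <<'E'
from h import *
plan([.587,.041,.176],[0,0,-1],[-np.sin(.18),np.cos(.18),0])
E
```

```text
t 2.67 p [0.5869 0.0198 0.2309] open 0.0849 F [-0.3 -0.3 -0.7] T [-0.05  0.09  0.02]
q [ 0.32  0.32 -0.55  1.69  0.19  1.17 -1.68]
tool x,y,z
 [[-0.987 -0.16  -0.012]
 [ 0.014 -0.008 -1.   ]
 [ 0.159 -0.987  0.01 ]]
shift tool [-0.0028  0.0548 -0.0214]
turn tool 1 [ 0.019  3.122 -0.016]
turn tool -1 [-0.01  -0.02  -0.012]
```

Call:
send_rows([
  [[0,0,0],[0,0,-0.01],0.085],
  [[-0.01,-0.02,-0.01],[-0.003,0,-0.01],0.085],
  [[0,0,0],[0,0,0],0.085],
])

```text
t: 2.92
eef_pos: [0.5845, 0.0348, 0.231]
tcp_rot: [-0.187, 2.129, -2.135]
ft_force: [0.3, 2.1, -0.2]
opening: 0.085
```

```bash
python3 - <<'E'
from h import *
plan([.587,.041,.176],[0,0,-1],[-np.sin(.18),np.cos(.18),0])
E
```

```text
t 2.92 p [0.5845 0.0348 0.231 ] open 0.085 F [ 0.3  2.1 -0.2] T [ 0.02 -0.03 -0.  ]
q [ 0.31  0.32 -0.55  1.68  0.18  1.19 -1.69]
tool x,y,z
 [[-0.985 -0.172  0.002]
 [-0.002 -0.003 -1.   ]
 [ 0.172 -0.985  0.003]]
shift tool [-0.0036  0.055  -0.0058]
turn tool 1 [-3.000e-03  3.134e+00 -4.000e-03]
turn tool -1 [-0.002 -0.007  0.002]
```

Call:
send_rows([
  [[0,0,0],[-0.003,0.018,-0.006],0.085],
  [[0,0,0],[0,0.018,0],0.085],
  [[0,0,0],[0,0.015,0],0.085],
  [[0,0,0],[0,0,0],0.085],
])

```text
t: 3.25
eef_pos: [0.5924, 0.0443, 0.1874]
tcp_rot: [-0.173, 2.121, -2.126]
ft_force: [-0.6, 0.9, -0.1]
opening: 0.0853
```

```bash
python3 - <<'E'
from h import *
plan([.587,.041,.176],[0,0,-1],[-np.sin(.18),np.cos(.18),0])
from plant import viewer
c=cal("wrist")
cv2.imwrite(f"pics/wrist2.png",viewer.snapshot("wrist")[:,:,::-1])
E
```

```text
t 3.25 p [0.5924 0.0443 0.1874] open 0.0853 F [-0.6  0.9 -0.1] T [0.01 0.06 0.01]
q [ 0.28  0.37 -0.55  1.73  0.22  1.09 -1.73]
tool x,y,z
 [[-0.985 -0.175 -0.013]
 [ 0.013 -0.001 -1.   ]
 [ 0.175 -0.985  0.003]]
shift tool [0.006  0.0113 0.0022]
turn tool 1 [ 0.02   3.137 -0.005]
turn tool -1 [-0.003 -0.004 -0.013]
```

View pics/wrist2.png

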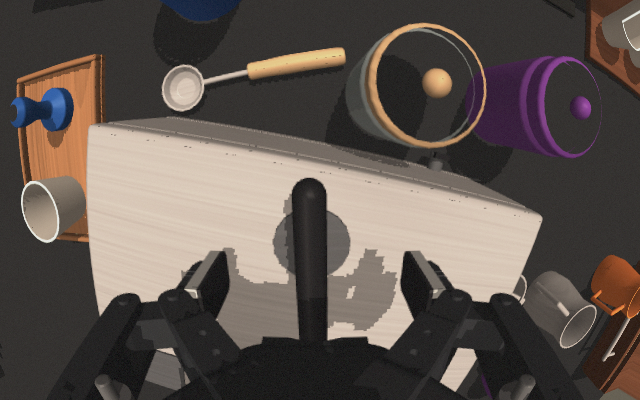

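```bash
python3 - <<'E'
from h import *
c=cal("wrist")
print(wplane(c,[[310,187]],.195),wplane(c,[[310,180]],.195),wplane(c,[[312,240],[312,208],[312,276]],.155))
E
```

```text
[[0.63007052 0.05377745 0.195     ]] [[0.63328216 0.05433292 0.195     ]] [[0.5876691  0.04566591 0.155     ]
 [0.60816684 0.04922863 0.155     ]
 [0.56230205 0.04127142 0.155     ]]
```

Call:
send_rows([
  [[0,0,-0.01],[0.006,0.012,0.001],0.085],
  [[0,0,0],[0,0,0],0.06],
  [[0,0,0],[0,0,0],0.04],
  [[0,0,0],[0,0,0],0.03],
  [[0,0,0],[0,0,0],0.02],
])

```text
t: 3.72
eef_pos: [0.5909, 0.0432, 0.1819]
tcp_rot: [-0.173, 2.119, -2.127]
ft_force: [0.4, -0.0, 0.3]
opening: 0.0385
```

```bash
python3 - <<'E'
from h import *
plan([.586,.043,.176],[0,0,-1],[-np.sin(.18),np.cos(.18),0])
E
```

```text
t 3.72 p [0.5909 0.0432 0.1819] open 0.0385 F [ 0.4 -0.   0.3] T [0.03 0.06 0.04]
q [ 0.28  0.37 -0.55  1.74  0.22  1.08 -1.73]
tool x,y,z
 [[-0.984 -0.175 -0.013]
 [ 0.014 -0.002 -1.   ]
 [ 0.175 -0.985  0.005]]
shift tool [ 0.005   0.0058 -0.0007]
turn tool 1 [ 0.021  3.138 -0.007]
turn tool -1 [-0.005 -0.004 -0.013]
```

Call:
send_rows([
  [[0,0,-0.015],[0.008,0.009,0],0.035],
  [[0,0,0],[0,0,0],0.02],
  [[0,0,0],[0,0,0],0.005],
  [[0,0,0],[0,0,0],0.0],
  [[0,0,0],[0,0,0],0.0],
])

```text
t: 4.13
eef_pos: [0.5832, 0.0445, 0.1739]
tcp_rot: [-0.189, 2.126, -2.13]
ft_force: [0.6, 0.5, 0.3]
opening: 0.014
```

Call:
send_rows([
  [[0,0,0],[0,0,0],0.0],
  [[0,0,0],[0,0,0],0.0],
])

```text
t: 4.3
eef_pos: [0.5831, 0.0444, 0.1739]
tcp_rot: [-0.189, 2.127, -2.13]
ft_force: [0.6, -0.1, 0.7]
opening: 0.0144
```

```bash
python3 - <<'E'
from h import *
plan([.586,.043,.176],[0,0,-1],[-np.sin(.18),np.cos(.18),0])
E
```

```text
t 4.3 p [0.5831 0.0444 0.1739] open 0.0144 F [ 0.6 -0.1  0.7] T [0.08 0.03 0.06]
q [ 0.28  0.37 -0.55  1.75  0.22  1.08 -1.73]
tool x,y,z
 [[-0.984 -0.176 -0.   ]
 [ 0.001 -0.001 -1.   ]
 [ 0.176 -0.984  0.001]]
shift tool [-0.0026 -0.0021  0.0019]
turn tool 1 [ 1.000e-03  3.139e+00 -2.000e-03]
turn tool -1 [-0.001 -0.003 -0.   ]
```

Call:
send_rows([
  [[0,-0.08,0],[0,0,0],0.0],
  [[0,-0.1,0],[0,0,0],0.0],
  [[0,-0.1,0],[0,0,0],0.0],
  [[0,0,0],[0,0,0],0.0],
])

```text
t: 4.63
eef_pos: [0.5834, 0.0438, 0.1739]
tcp_rot: [-0.467, 1.959, -1.963]
ft_force: [0.6, 0.3, 0.6]
opening: 0.0141
```

```bash
python3 - <<'E'
from h import *
plan([.586,.043,.176],[0,0,-1],[1,-.028,0])
E
```

```text
t 4.63 p [0.5834 0.0438 0.1739] open 0.0141 F [0.6 0.3 0.6] T [0.17 0.08 0.04]
q [ 0.33  0.38 -0.6   1.75  0.24  1.08 -1.46]
tool x,y,z
 [[-0.893 -0.451 -0.   ]
 [ 0.001 -0.002 -1.   ]
 [ 0.451 -0.893  0.002]]
shift tool [-0.002  -0.0021  0.0019]
turn tool 1 [-2.000e-03 -1.075e+00  1.000e-03]
turn tool -1 [-1.000e-03  2.067e+00 -2.000e-03]
```

Call:
send_rows([
  [[0,-0.1,0],[0,0,0],0.0],
  [[0,-0.11,0],[0,0,0],0.0],
  [[0,-0.11,0],[0,0,0],0.0],
  [[0,-0.11,0],[0,0,0],0.0],
  [[0,-0.11,0],[0,0,0],0.0],
])

```text
t: 5.05
eef_pos: [0.5842, 0.0431, 0.1739]
tcp_rot: [-0.892, 1.603, -1.608]
ft_force: [0.4, 0.0, 0.8]
opening: 0.014
```

```bash
python3 - <<'E'
from h import *
plan([.586,.043,.176],[0,0,-1],[1,-.028,0])
E
```

```text
t 5.05 p [0.5842 0.0431 0.1739] open 0.014 F [0.4 0.  0.8] T [ 0.07 -0.03 -0.02]
q [ 0.41  0.41 -0.71  1.75  0.3   1.1  -0.96]
tool x,y,z
 [[-0.527 -0.85   0.   ]
 [ 0.002 -0.002 -1.   ]
 [ 0.85  -0.527  0.003]]
shift tool [-0.0009 -0.0021  0.0016]
turn tool 1 [-0.003 -0.528  0.001]
turn tool -1 [-1.000e-03  2.614e+00 -4.000e-03]
```

Call:
send_rows([
  [[0,-0.11,0],[0,0,0],0.0],
  [[0,-0.11,0],[0,0,0],0.0],
  [[0,-0.1,0],[0,0,0],0.0],
  [[0,-0.06,0],[0,0,0],0.0],
  [[0,0,0],[0,0,0],0.0],
])

```text
t: 5.47
eef_pos: [0.585, 0.0428, 0.1739]
tcp_rot: [-1.122, 1.33, -1.334]
ft_force: [-0.6, 0.8, 1.5]
opening: 0.0145
```

```bash
python3 - <<'E'
from h import *
plan([.586,.043,.176],[0,0,-1],[1,-.028,0])
E
```

```text
t 5.47 p [0.585  0.0428 0.1739] open 0.0145 F [-0.6  0.8  1.5] T [0.14 0.08 0.05]
q [ 0.47  0.43 -0.79  1.75  0.34  1.11 -0.6 ]
tool x,y,z
 [[-0.168 -0.986 -0.   ]
 [ 0.004 -0.    -1.   ]
 [ 0.986 -0.168  0.004]]
shift tool [-0.0004 -0.0021  0.001 ]
turn tool 1 [-0.004 -0.141 -0.   ]
turn tool -1 [ 0.     3.    -0.005]
```

Another 0.14 rad is left. I'll press on gently until the stop shows up as torque.

Call:
send_rows([
  [[0,-0.08,0],[0,0,0],0.0],
  [[0,-0.08,0],[0,0,0],0.0],
  [[0,-0.05,0],[0,0,0],0.0],
  [[0,0,0],[0,0,0],0.0],
])

```text
t: 5.8
eef_pos: [0.5853, 0.0428, 0.1739]
tcp_rot: [-1.217, 1.189, -1.19]
ft_force: [0.2, 2.0, 0.3]
opening: 0.0145
```

```bash
python3 - <<'E'
from h import *
plan([.586,.043,.176],[0,0,-1],[1,-.028,0])
E
```

```text
t 5.8 p [0.5853 0.0428 0.1739] open 0.0145 F [0.2 2.  0.3] T [ 0.22  0.08 -1.1 ]
q [ 0.5   0.44 -0.83  1.74  0.36  1.11 -0.42]
tool x,y,z
 [[ 0.026 -1.    -0.002]
 [ 0.003  0.003 -1.   ]
 [ 1.     0.026  0.003]]
shift tool [-0.0002 -0.0021  0.0007]
turn tool 1 [-0.003  0.054 -0.003]
turn tool -1 [-0.004 -3.087  0.005]
```

Wrist torque is −1.1 N·m with the bar parallel to the hinge, so it's at the stop. I'll open slightly, slide 27 mm along the bar to the +y side so the post clears the pads as the bar turns in them, and regrip.

Call:
send_rows([
  [[0,0,0],[0,0,0],0.05],
  [[0,0,0],[0,0,0],0.05],
  [[0,0.04,0],[-0.008,0,0],0.05],
  [[0,0,0],[-0.012,0,0],0.05],
  [[0,0,0],[-0.01,0,0],0.05],
])

```text
t: 6.22
eef_pos: [0.5857, 0.0694, 0.1729]
tcp_rot: [-1.196, 1.226, -1.232]
ft_force: [-0.3, 0.3, 0.6]
opening: 0.0501
```

Call:
send_rows([
  [[0,0,0],[0,0,0],0.05],
])

```text
t: 6.3
eef_pos: [0.5854, 0.0729, 0.1731]
tcp_rot: [-1.197, 1.223, -1.228]
ft_force: [0.7, 0.7, -0.0]
opening: 0.05
```

```bash
python3 - <<'E'
from h import *
plan([.586,.070,.175],[0,0,-1],[1,-.025,0])
from plant import viewer
c=cal("wrist")
for n in("wrist","side"): cv2.imwrite(f"pics/{n}3.png",viewer.snapshot(n)[:,:,::-1])
E
```

```text
t 6.3 p [0.5854 0.0729 0.1731] open 0.05 F [ 0.7  0.7 -0. ] T [0.06 0.   0.01]
q [ 0.44  0.44 -0.83  1.74  0.36  1.12 -0.53]
tool x,y,z
 [[-0.023 -1.     0.001]
 [ 0.003 -0.001 -1.   ]
 [ 1.    -0.023  0.003]]
shift tool [ 0.0029 -0.0019  0.0007]
turn tool 1 [-0.003  0.002  0.001]
turn tool -1 [ 1.000e-03 -3.139e+00  5.000e-03]
```

View pics/wrist3.png

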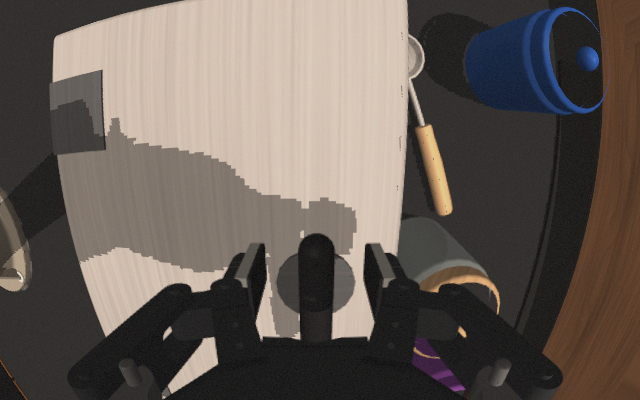

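View pics/side3.png

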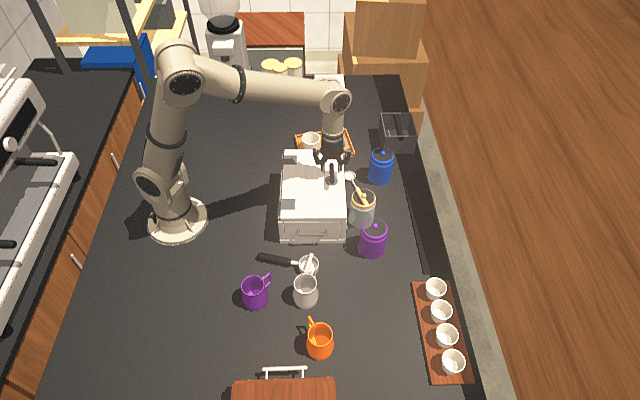

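Call:
send_rows([
  [[0,0,0],[0.005,0,0.001],0.03],
  [[0,0,0],[0,0,0],0.01],
  [[0,0,0],[0,0,0],0.0],
  [[0,0,0],[0,0,0],0.0],
  [[0,0,0],[0,0,0],0.0],
])

```text
t: 6.82
eef_pos: [0.586, 0.0645, 0.173]
tcp_rot: [-1.198, 1.227, -1.23]
ft_force: [-0.1, 0.9, -0.3]
opening: 0.0143
```

```bash
cat >> h.py <<'E'
def arc():
    from plant import readout
    s=readout.sense(); M=R.from_rotvec(s["tcp_rot"]); p=np.array(s["eef_pos"]); m=M.as_matrix()
    g=p-.019*m[:,1]
    ref=np.load("ref.npy"); yaw=-.024
    ex=np.array([np.cos(yaw),np.sin(yaw),0]); ey=np.array([-np.sin(yaw),np.cos(yaw),0]); ez=np.array([0,0,1.])
    a0=np.arctan2(.065,.185); r0=np.hypot(.065,.185)
    H=ref-.185*ex-.065*ez
    d=g-H; x,z=d@ex,d@ez; th=np.arctan2(z,x)-a0
    F=s["ft_force"]; u=(x*ex+z*ez)/np.hypot(x,z); tn=np.cross(u,ey); 
    tilt=np.degrees(np.arctan2(m[:,1]@ex,-m[:,1]@ez)); yawt=np.arctan2(m[1,2],m[0,2])
    print("t",round(s["t"],2),"lid deg",np.degrees(th).round(1),"rad err mm",(1e3*(np.hypot(x,z)-r0)).round(1),"y err mm",(1e3*(d@ey)).round(1),"tool tilt",tilt.round(1),"yaw",yawt.round(3),"open",round(s["opening"],4))
    print("F",F.round(1),"radial",(F@u).round(1),"tang",(F@tn).round(1),"T",s["torque"].round(2),"q",s["qpos"].round(2))
    for deg in list(np.degrees(th)+np.array([3,6,9,12,15]))+[60.]:
        a=np.radians(deg)+a0; G=H+r0*(np.cos(a)*ex+np.sin(a)*ez)
        print("to",deg.round(1) if deg!=60 else 60,"tool shift mm (no turn)",(1e3*(m.T@(G-g))).round(1))
E
python3 - <<'E'
from h import *
from plant import readout
s=readout.sense(); m=R.from_rotvec(s["tcp_rot"]).as_matrix()
g=np.array(s["eef_pos"])-.019*m[:,1]; print(g); g[2]=.195 if abs(g[2]-.195)<.004 else g[2]; 
g=np.array(s["eef_pos"])-.019*m[:,1]
np.save("ref.npy",g); arc()
E
```

```text
[0.58596517 0.06450499 0.19197364]
t 6.82 lid deg 0.0 rad err mm -0.0 y err mm 0.0 tool tilt 0.0 yaw -0.026 open 0.0143
F [-0.1  0.9 -0.3] radial -0.3 tang -0.3 T [ 0.24  0.06 -0.02] q [ 0.45  0.44 -0.82  1.74  0.36  1.12 -0.51]
to 3.0 tool shift mm (no turn) [ 0.  -9.6 -3.6]
to 6.0 tool shift mm (no turn) [  0.1 -19.   -7.8]
to 9.0 tool shift mm (no turn) [  0.1 -28.2 -12.4]
to 12.0 tool shift mm (no turn) [  0.1 -37.1 -17.5]
to 15.0 tool shift mm (no turn) [  0.1 -45.7 -23.1]
to 60 tool shift mm (no turn) [   0.5 -127.8 -148.7]
```

Call:
send_rows([
  [[0,0,0],[0,0,0],0.03],
  [[0,0,0],[-0.008,0,0],0.03],
  [[0,0,0],[0,0,0],0.01],
  [[0,0,0],[0,0,0],0.0],
  [[0,0,0],[0,0,0],0.0],
])

```text
t: 7.23
eef_pos: [0.5863, 0.0709, 0.1728]
tcp_rot: [-1.2, 1.227, -1.233]
ft_force: [0.2, 0.3, 0.9]
opening: 0.0145
```

Call:
send_rows([
  [[0,0,0],[0,-0.005,-0.002],0.0],
  [[0,0,0],[0,-0.005,-0.002],0.0],
  [[0,0,0],[0,-0.005,-0.002],0.0],
])

```text
t: 7.48
eef_pos: [0.5811, 0.0711, 0.1859]
tcp_rot: [-1.197, 1.225, -1.232]
ft_force: [2.3, 0.5, -5.3]
opening: 0.0144
```

```bash
python3 - <<'E'
from h import *
arc()
E
```

```text
t 7.48 lid deg 4.1 rad err mm -0.0 y err mm 6.5 tool tilt 0.2 yaw -0.027 open 0.0144
F [ 2.3  0.5 -5.3] radial -0.0 tang -5.8 T [ 0.22 -0.77  0.05] q [ 0.45  0.42 -0.83  1.73  0.35  1.14 -0.52]
to 7.1 tool shift mm (no turn) [ 6.6 -9.3 -4.3]
to 10.1 tool shift mm (no turn) [  6.6 -18.4  -9.1]
to 13.1 tool shift mm (no turn) [  6.6 -27.2 -14.3]
to 16.1 tool shift mm (no turn) [  6.7 -35.7 -20. ]
to 19.1 tool shift mm (no turn) [  6.7 -44.  -26.2]
to 60 tool shift mm (no turn) [   7.2 -115.2 -143.4]
```

Call:
send_rows([
  [[0,0,0],[0,-0.007,-0.0035],0.0],
  [[0,0,0],[0,-0.007,-0.004],0.0],
  [[0,0,0],[0,-0.007,-0.0045],0.0],
  [[0,0,0],[0,-0.0065,-0.005],0.0],
])

```text
t: 7.82
eef_pos: [0.5656, 0.0716, 0.2163]
tcp_rot: [-1.191, 1.221, -1.234]
ft_force: [4.7, 0.3, -3.7]
opening: 0.0143
```

```bash
python3 - <<'E'
from h import *
arc()
E
```

```text
t 7.82 lid deg 14.0 rad err mm 0.7 y err mm 6.6 tool tilt 0.5 yaw -0.027 open 0.0143
F [ 4.7  0.3 -3.7] radial 1.9 tang -5.6 T [-0.04 -1.16 -0.  ] q [ 0.48  0.36 -0.86  1.74  0.3   1.17 -0.49]
to 17.0 tool shift mm (no turn) [ 6.7 -8.1 -6.3]
to 20.0 tool shift mm (no turn) [  6.7 -16.3 -12.6]
to 23.0 tool shift mm (no turn) [  6.7 -24.1 -19.2]
to 26.0 tool shift mm (no turn) [  6.7 -31.6 -26.3]
to 29.0 tool shift mm (no turn) [  6.8 -38.6 -33.7]
to 60 tool shift mm (no turn) [   7.1  -85.6 -127.2]
```

Call:
send_rows([
  [[0,0,0],[0,-0.006,-0.005],0.0],
  [[0,0,0],[0,-0.006,-0.0055],0.0],
  [[0,0,0],[0,-0.006,-0.006],0.0],
  [[0,0,0],[0,-0.0055,-0.006],0.0],
])

```text
t: 8.15
eef_pos: [0.544, 0.0722, 0.2453]
tcp_rot: [-1.183, 1.214, -1.24]
ft_force: [5.5, 0.0, -4.7]
opening: 0.0143
```

```bash
python3 - <<'E'
from h import *
arc()
E
```

```text
t 8.15 lid deg 24.6 rad err mm 1.8 y err mm 6.7 tool tilt 1.1 yaw -0.027 open 0.0143
F [ 5.5  0.  -4.7] radial 0.7 tang -7.2 T [ 0.   -1.57  0.01] q [ 0.52  0.28 -0.88  1.76  0.24  1.19 -0.46]
to 27.6 tool shift mm (no turn) [ 6.7 -6.1 -8.5]
to 30.6 tool shift mm (no turn) [  6.8 -13.1 -16. ]
to 33.6 tool shift mm (no turn) [  6.8 -19.6 -23.9]
to 36.6 tool shift mm (no turn) [  6.8 -25.8 -32.1]
to 39.6 tool shift mm (no turn) [  6.9 -31.5 -40.7]
to 60 tool shift mm (no turn) [   7.1  -57.5 -105.1]
```

Call:
send_rows([
  [[0,0,0],[0,-0.0045,-0.007],0.0],
  [[0,0,0],[0,-0.0045,-0.007],0.0],
  [[0,0,0],[0,-0.0045,-0.007],0.0],
  [[0,0,0],[0,-0.004,-0.0075],0.0],
])

```text
t: 8.48
eef_pos: [0.5183, 0.0729, 0.2695]
tcp_rot: [-1.17, 1.201, -1.249]
ft_force: [6.7, -1.0, -3.5]
opening: 0.0138
```

```bash
python3 - <<'E'
from h import *
arc()
E
```

```text
t 8.48 lid deg 34.9 rad err mm 3.0 y err mm 6.8 tool tilt 2.1 yaw -0.028 open 0.0138
F [ 6.7 -1.  -3.5] radial 1.1 tang -7.5 T [-0.16 -1.83  0.01] q [ 0.57  0.19 -0.9   1.79  0.18  1.2  -0.41]
to 37.9 tool shift mm (no turn) [  6.8  -3.7 -10.1]
to 40.9 tool shift mm (no turn) [  6.9  -9.3 -18.7]
to 43.9 tool shift mm (no turn) [  6.9 -14.5 -27.5]
to 46.9 tool shift mm (no turn) [  7.  -19.3 -36.6]
to 49.9 tool shift mm (no turn) [  7.  -23.5 -46. ]
to 60 tool shift mm (no turn) [  7.2 -34.1 -79. ]
```

Call:
send_rows([
  [[0,0,0],[0,-0.003,-0.008],0.0],
  [[0,0,0],[0,-0.003,-0.008],0.0],
  [[0,0,0],[0,-0.0025,-0.008],0.0],
  [[0,0,0],[0,-0.0025,-0.006],0.0],
])

```text
t: 8.82
eef_pos: [0.4914, 0.0735, 0.2876]
tcp_rot: [-1.157, 1.185, -1.262]
ft_force: [4.0, -1.4, -6.2]
opening: 0.0141
```

```bash
python3 - <<'E'
from h import *
arc()
from plant import viewer
for n in("scene","side","wrist"): cv2.imwrite(f"pics/{n}4.png",viewer.snapshot(n)[:,:,::-1])
E
```

```text
t 8.82 lid deg 44.2 rad err mm 4.4 y err mm 6.8 tool tilt 3.3 yaw -0.029 open 0.0141
F [ 4.  -1.4 -6.2] radial -3.7 tang -6.3 T [-0.14 -1.36  0.06] q [ 0.61  0.09 -0.91  1.83  0.11  1.2  -0.36]
to 47.2 tool shift mm (no turn) [  6.9  -1.  -11.2]
to 50.2 tool shift mm (no turn) [  7.   -5.3 -20.5]
to 53.2 tool shift mm (no turn) [  7.   -9.2 -30. ]
to 56.2 tool shift mm (no turn) [  7.1 -12.6 -39.7]
to 59.2 tool shift mm (no turn) [  7.2 -15.4 -49.6]
to 60 tool shift mm (no turn) [  7.2 -16.1 -52.1]
```

View pics/side4.png

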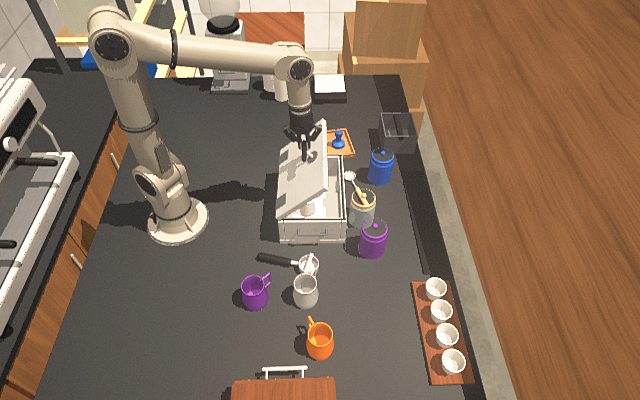

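View pics/scene4.png

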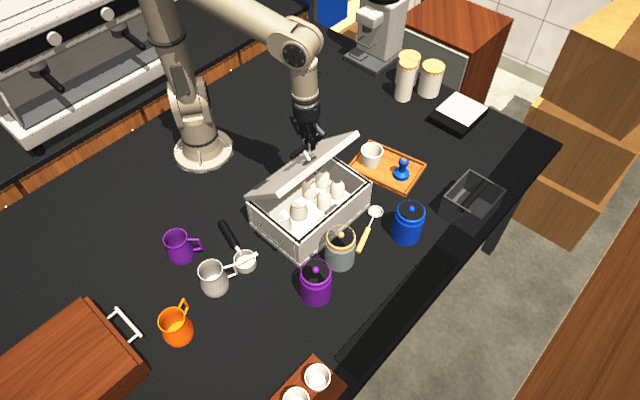

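View pics/wrist4.png

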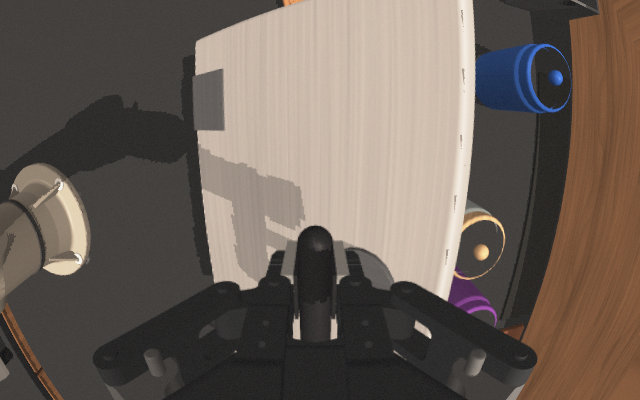

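The lid is open in both fixed views, at about 44° by dead reckoning. I'll check the angle from the free-edge corners in enlarged crops.

```bash
python3 - <<'E'
import cv2
a=cv2.imread("pics/scene4.png")[120:240,235:385]; b=cv2.imread("pics/side4.png")[110:225,265:365]
A=cv2.resize(a,None,fx=5,fy=5,interpolation=cv2.INTER_CUBIC);B=cv2.resize(b,None,fx=5,fy=5,interpolation=cv2.INTER_CUBIC)
cv2.imwrite("pics/a4.png",A);cv2.imwrite("pics/b4.png",B)
E
```

```text
(no output)
```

View pics/a4.png

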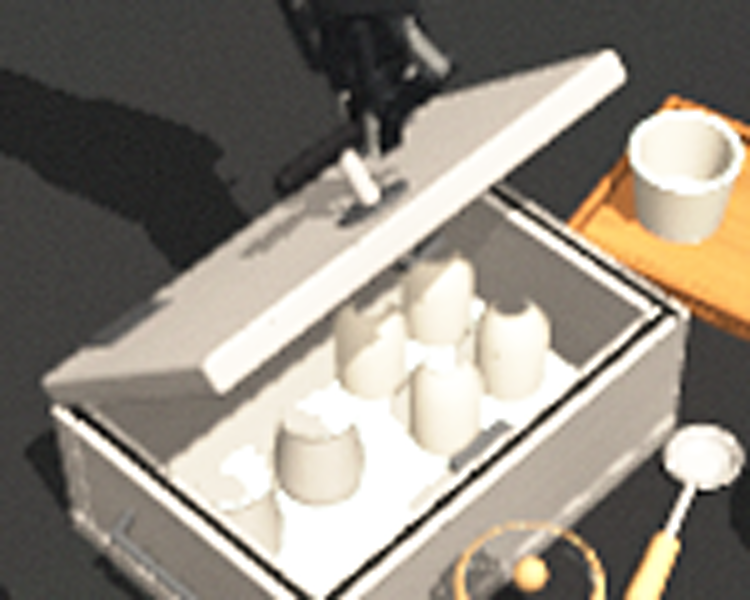

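View pics/b4.png

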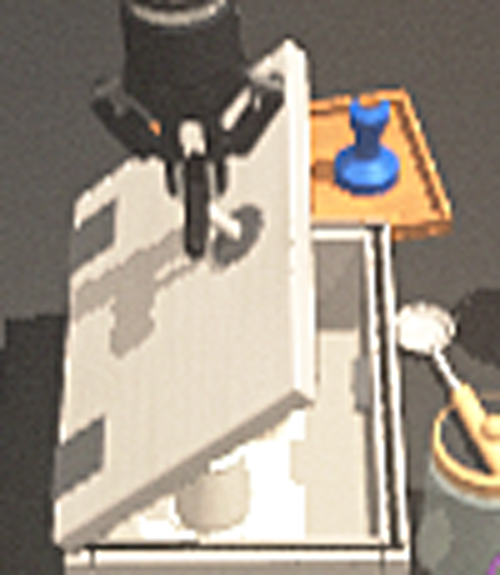

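```bash
cat >> h.py <<'E'
SO=cv2
def lidfit(a,b,offa,offb):
    """a,b: crop px (x5) of [top -y, bot -y, top +y, bot +y] free-edge corners, None rows skip"""
    S=cal("scene");D=cal("side")
    L=np.array([[.235,-.17,.022],[.235,-.17,0],[.235,.17,.022],[.235,.17,0]])
    C=np.array([[0,.17,.022],[.235,.17,.022],[.235,-.17,.022],[0,-.17,.022]])
    ca=np.array([[435,12],[690,190],[320,515],[58,305]])/5+[235,140]-.4
    cb=np.array([[75,48],[365,48],[382,392],[52,395]])/5+[270,140]-.4
    a=np.array(a,float)/5+offa-.4; b=np.array(b,float)/5+offb-.4
    def W(P,p,th):
        q=np.c_[P[:,0]*np.cos(th)-P[:,2]*np.sin(th)-.115,P[:,1],P[:,0]*np.sin(th)+P[:,2]*np.cos(th)+.13]
        return R.from_rotvec([0,0,p[2]]).apply(q)+[p[0],p[1],0]
    def res(p):
        w=W(L,p,p[3]);c=W(C,p,0)
        r=np.r_[(proj(S,w)-a).ravel(),(proj(D,w)-b).ravel(),(proj(S,c)-ca).ravel(),(proj(D,c)-cb).ravel()]
        return np.nan_to_num(r)
    r=least_squares(res,[.52,.043,-.024,.8],loss="soft_l1"); print(r.x.round(4),"lid deg",np.degrees(r.x[3]).round(1)); print(res(r.x).round(1))
E
python3 - <<'E'
from h import *
lidfit([[205,365],[213,393],[610,50],[628,72]],[[295,388],[313,400],[288,42],[306,60]],[235,120],[265,110])
E
```

```text
[ 0.5196  0.0426 -0.0244  0.786 ] lid deg 45.0
[-1.8 -0.8  1.   0.3  0.  -1.4  0.   0.5  0.4 -0.3  1.7  0.6  0.1 -0.7
  0.7 -0.9 -1.3 -0.1  1.   0.1 -0.5 -0.  -1.5 -2.1 -1.2  0.4  0.7  0.2
  2.1  0.  -0.8 -0.2]
```

Call:
send_rows([
  [[0,0,0],[0,-0.001,-0.009],0.0],
  [[0,0,0],[0,-0.001,-0.009],0.0],
  [[0,0,0],[0,-0.001,-0.009],0.0],
  [[0,0,0],[0,-0.001,-0.006],0.0],
])

```text
t: 9.3
eef_pos: [0.4701, 0.0742, 0.2978]
tcp_rot: [-1.134, 1.167, -1.273]
ft_force: [4.9, -1.2, 1.3]
opening: 0.014
```

```bash
python3 - <<'E'
from h import *
arc()
E
```

```text
t 9.3 lid deg 51.1 rad err mm 5.3 y err mm 7.0 tool tilt 4.9 yaw -0.03 open 0.014
F [ 4.9 -1.2  1.3] radial 2.9 tang -4.2 T [-0.36 -0.76  0.04] q [ 0.64  0.   -0.9   1.88  0.03  1.18 -0.3 ]
to 54.1 tool shift mm (no turn) [  7.1   0.8 -11.6]
to 57.1 tool shift mm (no turn) [  7.2  -2.7 -21.2]
to 60.1 tool shift mm (no turn) [  7.2  -5.7 -31.1]
to 63.1 tool shift mm (no turn) [  7.3  -8.1 -41. ]
to 66.1 tool shift mm (no turn) [  7.4 -10.1 -51.1]
to 60 tool shift mm (no turn) [  7.2  -5.6 -30.7]
```

Call:
send_rows([
  [[0,0,0],[0,0,-0.009],0.0],
  [[0,0,0],[0,-0.001,-0.009],0.0],
  [[0,0,0],[0,-0.001,-0.008],0.0],
  [[0,0,0],[0,0,-0.002],0.0],
])

```text
t: 9.63
eef_pos: [0.4502, 0.0747, 0.3048]
tcp_rot: [-1.116, 1.151, -1.284]
ft_force: [2.9, -1.1, -0.3]
opening: 0.0141
```

```bash
python3 - <<'E'
from h import *
arc()
E
```

```text
t 9.63 lid deg 57.2 rad err mm 6.1 y err mm 7.0 tool tilt 6.2 yaw -0.032 open 0.0141
F [ 2.9 -1.1 -0.3] radial 0.4 tang -2.9 T [-0.29 -0.51  0.03] q [ 0.66 -0.08 -0.88  1.92 -0.04  1.17 -0.24]
to 60.2 tool shift mm (no turn) [  7.1   2.6 -11.8]
to 63.2 tool shift mm (no turn) [  7.2  -0.1 -21.7]
to 66.2 tool shift mm (no turn) [  7.2  -2.2 -31.7]
to 69.2 tool shift mm (no turn) [  7.3  -3.9 -41.8]
to 72.2 tool shift mm (no turn) [  7.4  -5.  -52.1]
to 60 tool shift mm (no turn) [  7.1   2.8 -11.1]
```

Nearly there. I'll measure the angle visually before the last few degrees.

```bash
python3 - <<'E'
from h import *
from plant import viewer
for n,(r0,r1,c0,c1) in dict(scene=(105,225,235,385),side=(90,210,265,365)).items():
    im=viewer.snapshot(n)[:,:,::-1]; cv2.imwrite(f"pics/{n}5.png",im)
    cv2.imwrite(f"pics/{n}5c.png",cv2.resize(im[r0:r1,c0:c1],None,fx=5,fy=5,interpolation=cv2.INTER_CUBIC))
arc()
E
```

```text
t 9.73 lid deg 57.1 rad err mm 6.0 y err mm 7.0 tool tilt 6.2 yaw -0.032 open 0.0137
F [ 3.6 -1.9  4.3] radial 5.0 tang -2.6 T [-0.36 -0.72 -0.01] q [ 0.66 -0.08 -0.88  1.92 -0.03  1.17 -0.24]
to 60.1 tool shift mm (no turn) [  7.1   2.4 -11.7]
to 63.1 tool shift mm (no turn) [  7.2  -0.3 -21.6]
to 66.1 tool shift mm (no turn) [  7.3  -2.4 -31.7]
to 69.1 tool shift mm (no turn) [  7.4  -4.1 -41.8]
to 72.1 tool shift mm (no turn) [  7.4  -5.2 -52. ]
to 60 tool shift mm (no turn) [  7.1   2.5 -11.4]
```

View pics/scene5c.png

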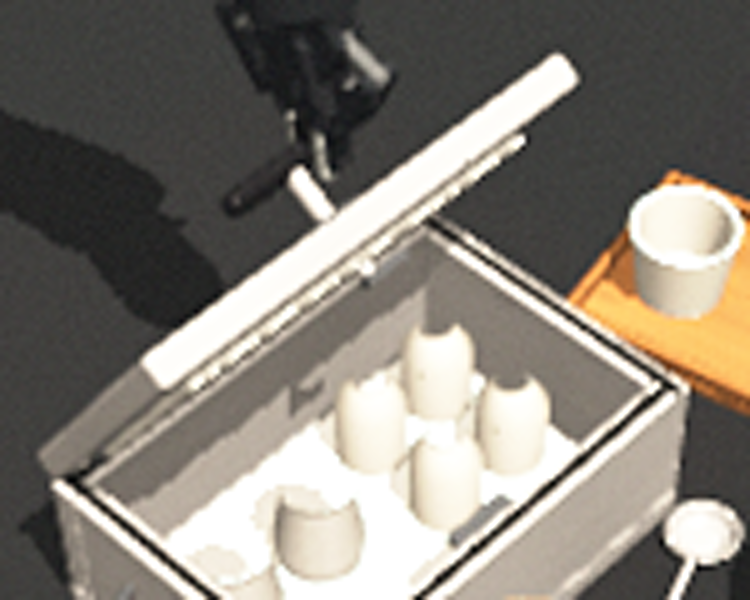

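View pics/side5c.png

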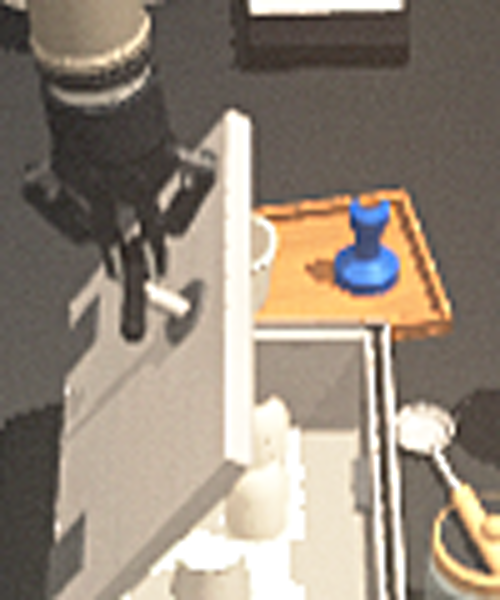

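```bash
python3 - <<'E'
from h import *
lidfit([[143,362],[163,388],[558,53],[580,77]],[[223,457],[250,464],[230,110],[248,120]],[235,105],[265,90])
E
```

```text
[ 0.5202  0.0432 -0.0244  1.0107] lid deg 57.9
[-1.2 -0.9 -0.1  0.4  0.1 -1.1  0.1 -0.1  0.8 -0.4  1.4  0.7 -0.4 -0.7
  1.2 -0.1 -1.1 -0.1  1.3  0.1 -0.2 -0.  -1.3 -2.1 -1.   0.3  0.9  0.1
  2.2 -0.1 -0.6 -0.3]
```

Call:
send_rows([
  [[0,0,0],[0,0,-0.007],0.0],
  [[0,0,0],[0,0,-0.005],0.0],
  [[0,0,0],[0,0,-0.001],0.0],
])

```text
t: 9.98
eef_pos: [0.4432, 0.0749, 0.3065]
tcp_rot: [-1.106, 1.143, -1.287]
ft_force: [3.8, -1.5, -0.9]
opening: 0.0142
```

```bash
python3 - <<'E'
from h import *
arc()
E
```

```text
t 9.98 lid deg 59.3 rad err mm 6.3 y err mm 7.0 tool tilt 6.9 yaw -0.032 open 0.0142
F [ 3.8 -1.5 -0.9] radial -0.1 tang -4.0 T [-0.3  -0.8   0.08] q [ 0.66 -0.11 -0.87  1.93 -0.06  1.16 -0.22]
to 62.3 tool shift mm (no turn) [  7.1   3.  -11.7]
to 65.3 tool shift mm (no turn) [  7.2   0.6 -21.7]
to 68.3 tool shift mm (no turn) [  7.2  -1.3 -31.8]
to 71.3 tool shift mm (no turn) [  7.3  -2.7 -42. ]
to 74.3 tool shift mm (no turn) [  7.4  -3.5 -52.2]
to 60 tool shift mm (no turn) [ 7.   5.2 -4.1]
```

Call:
send_rows([
  [[0,0,0],[0,0,-0.002],0.0],
  [[0,0,0],[0,0,-0.001],0.0],
  [[0,0,0],[0,0,-0.001],0.0],
])

```text
t: 10.23
eef_pos: [0.4417, 0.075, 0.3067]
tcp_rot: [-1.102, 1.14, -1.288]
ft_force: [5.1, -2.6, 2.3]
opening: 0.0139
```

```bash
python3 - <<'E'
from h import *
from plant import viewer
arc()
for n,(r0,r1,c0,c1) in dict(scene=(105,225,235,385),side=(90,210,265,365)).items():
    im=viewer.snapshot(n)[:,:,::-1]; cv2.imwrite(f"pics/{n}6.png",im)
    cv2.imwrite(f"pics/{n}6c.png",cv2.resize(im[r0:r1,c0:c1],None,fx=5,fy=5,interpolation=cv2.INTER_CUBIC))
arc()
E
```

```text
t 10.23 lid deg 59.7 rad err mm 6.2 y err mm 7.0 tool tilt 7.1 yaw -0.032 open 0.0139
F [ 5.1 -2.6  2.3] radial 3.3 tang -4.6 T [-0.47 -1.27  0.03] q [ 0.66 -0.12 -0.86  1.94 -0.07  1.16 -0.21]
to 62.7 tool shift mm (no turn) [  7.1   3.  -11.7]
to 65.7 tool shift mm (no turn) [  7.2   0.6 -21.7]
to 68.7 tool shift mm (no turn) [  7.3  -1.3 -31.8]
to 71.7 tool shift mm (no turn) [  7.3  -2.7 -41.9]
to 74.7 tool shift mm (no turn) [  7.4  -3.5 -52.2]
to 60 tool shift mm (no turn) [ 7.   5.6 -2.7]
t 10.33 lid deg 59.8 rad err mm 6.2 y err mm 7.0 tool tilt 7.1 yaw -0.032 open 0.0141
F [ 5.1 -2.2  3. ] radial 3.9 tang -4.5 T [-0.41 -1.31  0.06] q [ 0.66 -0.12 -0.86  1.94 -0.07  1.16 -0.21]
to 62.8 tool shift mm (no turn) [  7.1   3.  -11.7]
to 65.8 tool shift mm (no turn) [  7.2   0.6 -21.7]
to 68.8 tool shift mm (no turn) [  7.3  -1.3 -31.8]
to 71.8 tool shift mm (no turn) [  7.4  -2.6 -42. ]
to 74.8 tool shift mm (no turn) [  7.5  -3.4 -52.2]
to 60 tool shift mm (no turn) [ 7.1  5.7 -2.6]
```

View pics/scene6c.png

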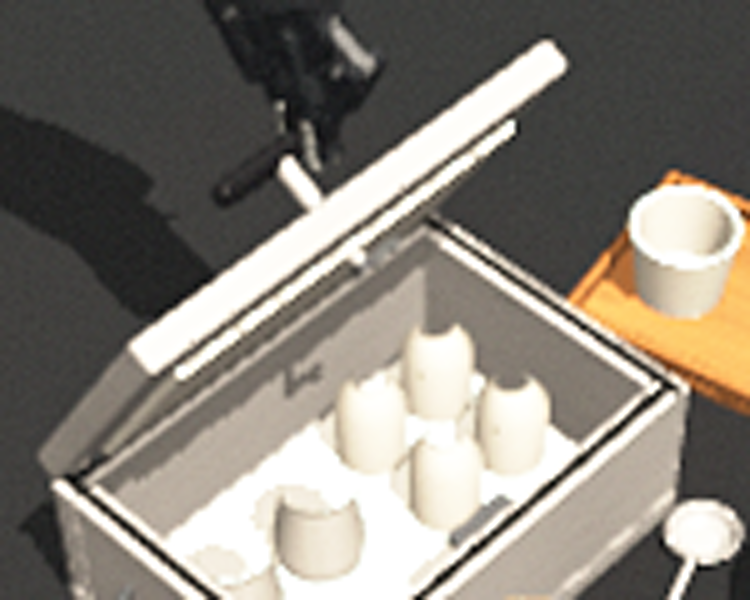

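View pics/side6c.png

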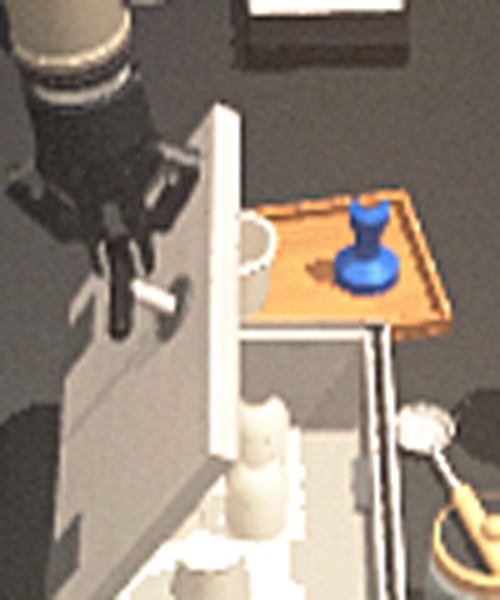

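View pics/scene6.png

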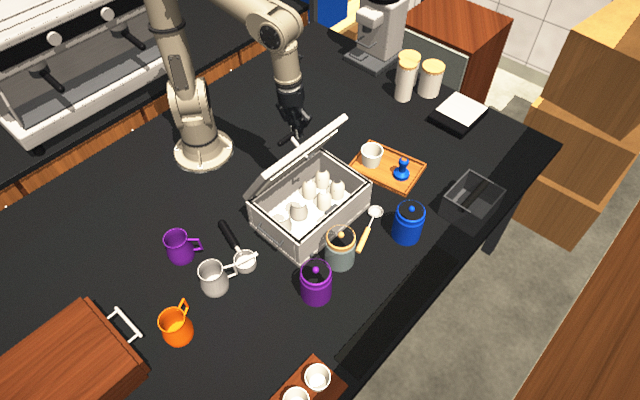

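```bash
python3 - <<'E'
from h import *
lidfit([[131,345],[150,375],[548,38],[568,64]],[[208,451],[238,459],[217,102],[239,112]],[235,105],[265,90])
E
```

```text
[ 0.5205  0.0433 -0.025   1.0559] lid deg 60.5
[-1.2 -0.4  0.1 -0.1 -0.1 -0.7  0.5 -0.2  0.7 -0.3  0.9  0.5 -0.4 -0.2
  0.6  0.3 -1.  -0.1  1.4  0.2 -0.1  0.  -1.2 -2.1 -0.9  0.3  1.   0.1
  2.3 -0.1 -0.6 -0.4]
```

```bash
python3 - <<'E'
from h import *
from plant import sign_off
print(sign_off())
arc()
E
```

```text
the job is handed in; nothing more can be done
None
the job is handed in; nothing more can be done
```

The milk chest is unlatched, and its lid is open at about 60° with the fingers still gripping the T-handle. I handed it in at about 10.3 s of the 42 s allowed.

- **Unlatching:** I turned the T-handle anticlockwise from about 0.2 rad until the stop pushed back with 1.1 N·m, bar parallel to the hinge. I then moved the grip about 28 mm along the bar, so its post would clear the fingers as the bar turned.
- **Lifting:** The lid came up freely, which confirms the latch was clear. The wrist force stayed under about 8 N at every reading during the lift.
- **Lid angle:** The arm's position gives 59.8°, and a fit to the lid's corners in both fixed cameras gives 60.5°. The arm was steady over the last readings before hand-in.
- **Grip:** The jaw opening read 14 mm on the 16 mm bar throughout the lift.
- **Other items:** The cup, tamper, tray, portafilter, pitcher, canister and spoon look unmoved in the last pictures; I judged this by eye.

Two readings were slightly off. The grip point ended about 6 mm outside the arc I calculated, with little force along that direction, so I relied on the camera angle for the final adjustment. The gripper also tilted about 7° during the lift.

I couldn't check the lid after handing in, because no readings are available from then on.

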